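# Rack the drill bits over in reverse order

## Task

Move the four drill bits from the colour-striped blocks in the aluminium tray into the four mortises of the brown hardwood beam, one in each, in the reverse of the order they stand in now: the bit at the left end of the tray goes to the right end of the beam, and so on. Stand each one upright, shank down in its mortise and collar resting flat on the beam, never letting one topple over.

Things in the scene. Friction and masses are not known exactly. Their poses are not given: they have to be found in the camera images.
- collar_red (a point): Drill bit (34 mm steel cutter on top) with a red collar, upright, shank down, at the start in the red-striped block. Point: collar centre, half-way up the bit; z up along the bit. Collar (grip here): 40 mm diameter, 28 mm high. Shank: 10 mm diameter, ends 38 mm below the point; cutter ends 38 mm above it. About 150 g. Stands with its collar's underside on the block or beam top, shank in the square hole.
- collar_yellow (a point): Drill bit (30 mm steel cutter on top) with a yellow collar, upright, shank down, at the start in the yellow-striped block. Point: collar centre, half-way up the bit; z up along the bit. Collar (grip here): 40 mm diameter, 28 mm high. Shank: 10 mm diameter, ends 38 mm below the point; cutter ends 38 mm above it. About 150 g. Stands with its collar's underside on the block or beam top, shank in the square hole.
- collar_blue (a point): Drill bit (26 mm steel cutter on top) with a blue collar, upright, shank down, at the start in the blue-striped block. Point: collar centre, half-way up the bit; z up along the bit. Collar (grip here): 40 mm diameter, 28 mm high. Shank: 10 mm diameter, ends 38 mm below the point; cutter ends 38 mm above it. About 150 g. Stands with its collar's underside on the block or beam top, shank in the square hole.
- collar_green (a point): Drill bit (22 mm steel cutter on top) with a green collar, upright, shank down, at the start in the green-striped block. Point: collar centre, half-way up the bit; z up along the bit. Collar (grip here): 40 mm diameter, 28 mm high. Shank: 10 mm diameter, ends 38 mm below the point; cutter ends 38 mm above it. About 150 g. Stands with its collar's underside on the block or beam top, shank in the square hole.
- block_red: Fixed white block with red stripes on top and side, in the aluminium tray, 66 x 68 x 36 mm, with a 26 mm square hole right through its middle, where the red bit stands at the start; it marks where that bit came from. Origin: centre of its underside (its top is 36 mm above); z up, y along the tray.
- block_yellow: Fixed white block with yellow stripes on top and side, in the aluminium tray, 66 x 68 x 36 mm, with a 26 mm square hole right through its middle, where the yellow bit stands at the start; it marks where that bit came from. Origin: centre of its underside (its top is 36 mm above); z up, y along the tray.
- block_blue: Fixed white block with blue stripes on top and side, in the aluminium tray, 66 x 68 x 36 mm, with a 26 mm square hole right through its middle, where the blue bit stands at the start; it marks where that bit came from. Origin: centre of its underside (its top is 36 mm above); z up, y along the tray.
- block_green: Fixed white block with green stripes on top and side, in the aluminium tray, 66 x 68 x 36 mm, with a 26 mm square hole right through its middle, where the green bit stands at the start; it marks where that bit came from. Origin: centre of its underside (its top is 36 mm above); z up, y along the tray.
- tray: Fixed aluminium tray, the old rack: 80 x 324 mm, floor 8 mm thick, lips 18 mm high. Carries the four blocks in a row at y = +112.5, +37.5, -37.5, -112.5 mm in its frame, in any colour order. Origin: centre of its underside on the bench; x across it (roughly away from the robot), y along it (roughly to the robot's left), z up. It may be the nearer or the farther rack.
- beam: Fixed brown hardwood beam, the new rack: 64 x 320 mm, 44 mm high. Four empty square mortises, 26 mm wide and 32 mm deep, in its top on its centre line at y = +112.5, +37.5, -37.5, -112.5 mm in its frame. Origin: centre of its underside on the bench; x across it (roughly away from the robot), y along it (roughly to the robot's left), z up.

How it is judged (in metres and radians):
At the end, for the whole second after the job is handed in: Each bit stands at the mirrored place in the beam (end for end from its own striped block's place in the tray), within 12 mm of the mortise's centre along and across the beam, its collar down on the beam's top within 4 mm, upright within 0.1 rad, released and at rest (under 0.02 m/s) (((y of block_red in the frame of tray between 0.0925 and 0.1325 m and y of collar_red in the frame of beam between -0.1245 and -0.1005 m) or (y of block_red in the frame of tray between 0.0175 and 0.0575 m and y of collar_red in the frame of beam between -0.0495 and -0.0255 m) or (y of block_red in the frame of tray between -0.0575 and -0.0175 m and y of collar_red in the frame of beam between 0.0255 and 0.0495 m) or (y of block_red in the frame of tray between -0.1325 and -0.0925 m and y of collar_red in the frame of beam between 0.1005 and 0.1245 m)) and x of collar_red in the frame of beam between -0.012 and 0.012 m and z of collar_red in the frame of beam between 0.054 and 0.062 m and angle between each of collar_red, collar_yellow, collar_blue, collar_green's own z axis and vertical below 0.1 rad and linear speed of each of bit_red, bit_yellow, bit_blue, bit_green below 0.02 m/s and ((y of block_yellow in the frame of tray between 0.0925 and 0.1325 m and y of collar_yellow in the frame of beam between -0.1245 and -0.1005 m) or (y of block_yellow in the frame of tray between 0.0175 and 0.0575 m and y of collar_yellow in the frame of beam between -0.0495 and -0.0255 m) or (y of block_yellow in the frame of tray between -0.0575 and -0.0175 m and y of collar_yellow in the frame of beam between 0.0255 and 0.0495 m) or (y of block_yellow in the frame of tray between -0.1325 and -0.0925 m and y of collar_yellow in the frame of beam between 0.1005 and 0.1245 m)) and x of collar_yellow in the frame of beam between -0.012 and 0.012 m and z of collar_yellow in the frame of beam between 0.054 and 0.062 m and ((y of block_blue in the frame of tray between 0.0925 and 0.1325 m and y of collar_blue in the frame of beam between -0.1245 and -0.1005 m) or (y of block_blue in the frame of tray between 0.0175 and 0.0575 m and y of collar_blue in the frame of beam between -0.0495 and -0.0255 m) or (y of block_blue in the frame of tray between -0.0575 and -0.0175 m and y of collar_blue in the frame of beam between 0.0255 and 0.0495 m) or (y of block_blue in the frame of tray between -0.1325 and -0.0925 m and y of collar_blue in the frame of beam between 0.1005 and 0.1245 m)) and x of collar_blue in the frame of beam between -0.012 and 0.012 m and z of collar_blue in the frame of beam between 0.054 and 0.062 m and ((y of block_green in the frame of tray between 0.0925 and 0.1325 m and y of collar_green in the frame of beam between -0.1245 and -0.1005 m) or (y of block_green in the frame of tray between 0.0175 and 0.0575 m and y of collar_green in the frame of beam between -0.0495 and -0.0255 m) or (y of block_green in the frame of tray between -0.0575 and -0.0175 m and y of collar_green in the frame of beam between 0.0255 and 0.0495 m) or (y of block_green in the frame of tray between -0.1325 and -0.0925 m and y of collar_green in the frame of beam between 0.1005 and 0.1245 m)) and x of collar_green in the frame of beam between -0.012 and 0.012 m and z of collar_green in the frame of beam between 0.054 and 0.062 m); the robot touches nothing.
It fails at once if the red bit topples (leans more than 0.9 rad) (angle between collar_red's own z axis and vertical above 0.9 rad).
It fails at once if the yellow bit topples (leans more than 0.9 rad) (angle between collar_yellow's own z axis and vertical above 0.9 rad).
It fails at once if the blue bit topples (leans more than 0.9 rad) (angle between collar_blue's own z axis and vertical above 0.9 rad).
It fails at once if the green bit topples (leans more than 0.9 rad) (angle between collar_green's own z axis and vertical above 0.9 rad).
It also fails if it takes over 80 s, if anything falls off the work surface, if the arm or the gripper's body presses on something with over 40 N, if the wrist force passes 120 N, or if a joint passes its speed limit or range.

## Robot

A 6-joint arm with a two-finger parallel gripper is mounted at the origin on the work surface. World frame = base frame: x ahead of the robot, y to its left, z up, the work surface at z = 0. Lengths are in mm, angles in rad, forces in N, time in s.
With the tool pointing down it reaches from about 350 to 875 mm from the base axis. Payload 4.2 kg.
Tool frame: the origin (TCP) lies at the very end of the fingers, on their centre line; the grasp point (between the pads) lies 19 mm behind it; z points along the fingers, y is the line along which they close (so a half turn about z gives the same grasp; the last joint's range is limited). The gripper opens to 85 mm and grips with 20 to 120 N. Pads are 22 mm wide; open, the fingers measure 114 mm over their backs; the gripper's body (76 mm by 85 mm) begins 54 mm behind the grasp point. The pads swing forward as they close: fully open they stand 13 mm farther back than shut.
Start: joints at [1.403, 0.385, 0.008, 0, -1.194, -0.259], TCP at [258.691, 568.927, 231.312] pointing down, gripper open.
Joint ranges: [-3.14, 3.14], [-1.21, 2.06], [-1.07, 1.41], [-3.16, 2.05], [-2.99, -0.16], [-3.1, 3.1]. Speed limits (rad/s): [2.79, 2.79, 3.14, 3.14, 3.14, 3.14].

## Interface

Orientations are given as a unit quaternion [x, y, z, w].
In Python, from bench import arm gives the robot as it stands. The module is installed in compiled form; this text tells all that it offers.
- The arm moves only by the tool drive_tool, never from a script. Its argument "targets" is a list of rows, each a list of 5 numbers: the closure, from -1 (fully open) to 1 (shut), then the shift along the tool's x, y, z in mm, then the turn about the tool's z in degrees. In form: [[grip, tx, ty, tz, roll], ...]. A call has 1 to 12 rows; each row is the pose to reach, as a shift and turn from the pose commanded when the call began, along the tool's axes at that moment; what a row does not reach only later rows make up. A row lasts 1/10 s, in which the tool goes at most 50 mm and 8.59 degrees, less where a joint would pass 70% of its speed; a pose out of reach is approached as far as the arm can. A call with a gripper value outside its range is refused whole. The fingers move at their own pace and stop on an object; the grip force is fixed at half the most. Time passes only in rows, so rows that repeat a pose let the fingers close. It gives the time, the measured TCP pose, the force, the opening and the grip force at its end, in the units of the state.
- arm.read_state(): the state, without advancing time (a new reading comes with each control period).
- arm.get_image(name): name is "scene" or "top" or "wrist"; returns the picture (384x512x3 uint8, blue, green, red); there is no depth.
- arm.camera_params(name): a dict with "fov_y" (degrees; the focal length in pixels is half the picture's height over the tangent of half this angle, whatever the lens; pixels are square), "cx", "cy" (the principal point, pixels), "D" ([k1, k2, p1, p2, k3] as OpenCV has them; the pictures are not rectified), "rvec" (rotation vector, rad) and "tvec" (3), from world to camera coordinates, as OpenCV has them; the wrist camera has in their place "tool_from_camera" (4x4, takes a point from camera to tool coordinates, whose origin is the TCP and whose axes are the flange's). Camera axes: x right, y down, z forward; pixel columns grow to the right and rows downward; lengths in mm; the calibration is good to about 2 mm. A picture is of the moment at which its call begins: read the wrist's pose just before it. camera_params takes no time and is no camera call.
- arm.job_done(): hands the job in; it is judged then, once.
The state is a dict: "clock": time; "joints": joint angles; "joint_vel": joint speeds; "joint_efforts": joint torques, N m; "position": TCP position; "ee_rot": TCP orientation; "contact_force": force on the tool from outside, world axes, zero at the start; "wrist_torque": the same for the moment, N m; "gripper_width": finger opening in mm; "grasp_force": force on a finger pad.
Only numpy, scipy, OpenCV 4.12 (cv2) and the standard library are available. Lean on these libraries where they do the work, as an engineer would, in place of code of your own. Each camera call takes 0.05 s, during which the arm holds its last target. There are 200 camera calls.

## Working session

There is one attempt and no reset: what is moved stays moved. The work goes in short steps, Python scripts to look and compute and a tool call to move; the robot and the scene stay as the last step left them, time stands still between calls to the robot, and variables do not carry over. Pictures are saved under pics/ and viewed, at most 14 in all, crops included, and the job is handed in when it is done.

Besides the shell and the picture viewer there is one more tool, called as name(argument=value, ...) on one line, values as JSON. drive_tool: Moves the arm, as the interface text tells. Its arguments: {"type":"object","properties":{"targets":{"type":"array","items":{"type":"array","items":{"type":"number"}}}},"required":["targets"]}

```bash
mkdir -p pics
python3 - <<'E'
from bench import arm
import cv2
s=arm.read_state(); print({k:s[k] for k in("clock","position","ee_rot","gripper_width")})
for n in("scene","top"):
    cv2.imwrite(f"pics/{n}0.png",arm.get_image(n)); print(arm.camera_params(n))
print(arm.camera_params("wrist"))
E
```

```text
{'clock': 0.0, 'position': array([258.45798305, 568.41094356, 230.20321527]), 'ee_rot': array([ 9.77297130e-01, -2.11870448e-01, -1.94928155e-04,  1.09311093e-03]), 'gripper_width': 85.18346484950945}
{'fov_y': 42.99913067318482, 'cx': 259.26609208080924, 'cy': 188.3200851958803, 'D': array([-0.12032299,  0.        ,  0.        ,  0.        ,  0.        ]), 'rvec': array([ 1.60144747,  1.61638491, -0.90750611]), 'tvec': array([  23.84361129, -233.18960379, 1307.42993219])}
{'fov_y': 51.32416459495186, 'cx': 254.4833830238516, 'cy': 190.4931842413131, 'D': array([-0.11252212,  0.        ,  0.        ,  0.        ,  0.        ]), 'rvec': array([ 2.17852202, -2.18158064,  0.13571086]), 'tvec': array([-35.58319109, 573.27069426, 745.68732827])}
{'fov_y': 60.97445924350447, 'cx': 255.52610009783598, 'cy': 189.7902684622044, 'D': array([-0.07862457,  0.        ,  0.        ,  0.        ,  0.        ]), 'tool_from_camera': array([[-6.75919135e-05, -9.57548087e-01, -2.88273578e-01,
         7.36720532e+01],
       [ 9.99999995e-01, -8.78206305e-05,  5.72392509e-05,
        -6.80375709e-01],
       [-8.01257026e-05, -2.88273573e-01,  9.57548088e-01,
        -1.43065934e+02],
       [ 0.00000000e+00,  0.00000000e+00,  0.00000000e+00,
         1.00000000e+00]])}
```

View pics/top0.png

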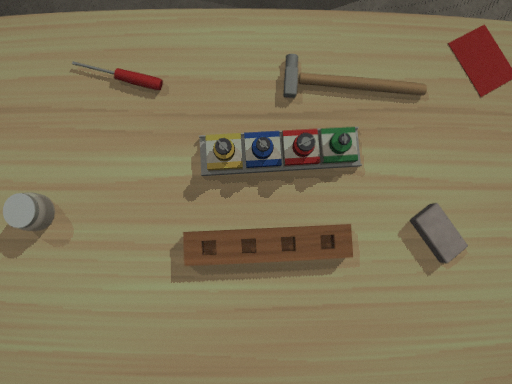

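View pics/scene0.png

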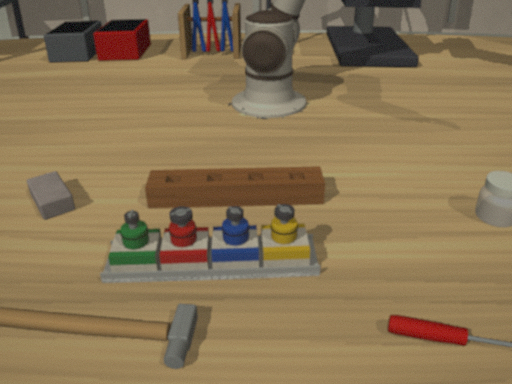

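The top view shows that, left (+y) to right, the bits are yellow (224,150), blue (262,147), red (304,145) and green (341,142). The mortises are near (209,248), (249,246), (288,244) and (328,242). In the beam, left to right must therefore be green, red, blue, yellow. I'll enlarge for accuracy.

Run:
```python
import cv2
a=cv2.imread("pics/top0.png")[115:275,170:370]
cv2.imwrite("pics/c0.png",cv2.resize(a,(750,600),interpolation=cv2.INTER_CUBIC))
```

```text
(no output)
```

View pics/c0.png

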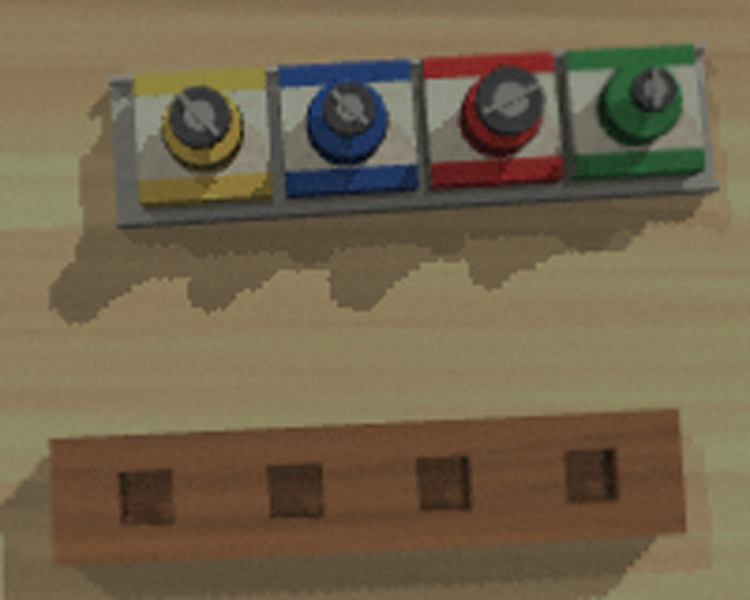

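```bash
cat > h.py <<'E'
from bench import arm
import cv2, numpy as np
from scipy.spatial.transform import Rotation as R
def cam(n,st=None):
    p=arm.camera_params(n); f=192/np.tan(np.radians(p["fov_y"])/2)
    K=np.array([[f,0,p["cx"]],[0,f,p["cy"]],[0,0,1]])
    if n!="wrist":
        M=cv2.Rodrigues(p["rvec"])[0]; return K,p["D"],M.T,-M.T@p["tvec"]
    T=np.array(p["tool_from_camera"]); Rt=R.from_quat(st["ee_rot"]).as_matrix()
    return K,p["D"],Rt@T[:3,:3],Rt@T[:3,3]+st["position"]
def w(px,z,n,st=None):
    K,D,M,c=cam(n,st)
    u=cv2.undistortPoints(np.array(px,float).reshape(-1,1,2),K,D)[:,0]
    d=np.c_[u,np.ones(len(u))]@M.T
    return c+d*((z-c[2])/d[:,2])[:,None]
E
python3 - <<'E'
from h import *
np.set_printoptions(precision=1,suppress=True)
f=lambda L:np.array(L)/3.75+[170-.37,115-.37]
m=w(f([(147,497),(296,491),(444,484),(591,476)]),44,"top");print(m)
print(w(f([(201,116),(350,109),(511,98),(654,88)]),96,"top"))
print(w(f([(202,130),(347,122),(500,116),(641,103)]),72,"top"))
d=m[0]-m[3];print("beam yaw",np.arctan2(-d[0],d[1]),np.linalg.norm(d))
s=arm.read_state();print(R.from_quat(s["ee_rot"]).as_matrix())
E
```

```text
[[ 464.8   50.    44. ]
 [ 467.7  -24.7   44. ]
 [ 470.8  -99.1   44. ]
 [ 474.3 -173.9   44. ]]
[[ 647.5   21.    96. ]
 [ 651.   -50.3   96. ]
 [ 656.8 -128.    96. ]
 [ 662.3 -198.1   96. ]]
[[ 645.6   21.8   72. ]
 [ 649.8  -49.9   72. ]
 [ 653.1 -126.1   72. ]
 [ 660.2 -197.4   72. ]]
beam yaw 0.042636366499092214 224.0704184942553
[[ 0.9 -0.4 -0. ]
 [-0.4 -0.9 -0. ]
 [ 0.   0.  -1. ]]
```

drive_tool(targets=[[-1,0,0,0,0],[-1,50,29,0,8],[-1,93,54,0,16],[-1,136,79,0,24],[-1,179,104,0,32],[-1,222,129,0,40],[-1,265,154,0,48],[-1,308,179,0,56],[-1,351,204,0,63],[-1,394,229,0,63],[-1,437,254,0,63],[-1,480,279,0,63]])

```text
clock: 1.3
position: [577.9, 118.7, 231.3]
ee_rot: [0.723, -0.691, -0.0, -0.0]
contact_force: [1.2, 1.4, 0.1]
gripper_width: 85.3
grasp_force: 0.0
```

```bash
cat >> h.py <<'E'
def rel(x,y,z,yaw=None):
    s=arm.read_state(); M=R.from_quat(s["ee_rot"]).as_matrix()
    d=M.T@(np.array([x,y,z])-s["position"])
    a=np.degrees(np.arctan2(M[1,1],M[0,1]))
    print("pos",s["position"].round(1),"tooly",a.round(2),"tcp-shift",d.round(1), "F",np.round(s["contact_force"],1),"w",round(s["gripper_width"],1),"t",s["clock"])
E
python3 -c "
from h import *
rel(646.5,21.4,190)"
```

```text
pos [577.9 118.7 231.3] tooly -177.45 tcp-shift [100.2 -64.2  41.3] F [1.2 1.4 0.1] w 85.3 t 1.3
```

drive_tool(targets=[[-1,30,-20,15,0],[-1,65,-42,30,0],[-1,100,-64,41,0],[-1,100,-64,41,0],[-1,100,-64,41,0],[-1,100,-64,41,0]])

```text
clock: 1.9
position: [645.3, 23.9, 190.6]
ee_rot: [0.723, -0.691, 0.0, -0.0]
contact_force: [-0.2, 0.2, -0.1]
gripper_width: 85.4
grasp_force: 0.0
```

```bash
python3 -c "
from h import *
s=arm.read_state();cv2.imwrite('pics/w0.png',arm.get_image('wrist'))
rel(646.5,21.4,110)
K,D,M,c=cam('wrist',s)
for p in [(646.5,21.4,58),(646.5,21.4,96),(650,-50,96)]:
  print(cv2.projectPoints(np.array([p]),cv2.Rodrigues(M.T)[0],-M.T@c,K,D)[0].ravel())
"
```

```text
pos [645.3  24.3 190.9] tooly -177.38 tcp-shift [ 3.  -1.  80.9] F [-0.9  0.3  0.3] w 85.3 t 1.95
[254.95662769 175.90538624]
[254.83644013 188.29812901]Traceback (most recent call last):
  File "<string>", line 7, in <module>
    print(cv2.projectPoints(np.array([p]),cv2.Rodrigues(M.T)[0],-M.T@c,K,D)[0].ravel())
          ~~~~~~~~~~~~~~~~~^^^^^^^^^^^^^^^^^^^^^^^^^^^^^^^^^^^^^^^^^^^^^^^^
cv2.error: OpenCV(4.12.0) /io/opencv/modules/calib3d/src/calibration_base.cpp:1490: error: (-215:Assertion failed) npoints >= 0 && (depth == CV_32F || depth == CV_64F) in function 'projectPoints'
```

View pics/w0.png

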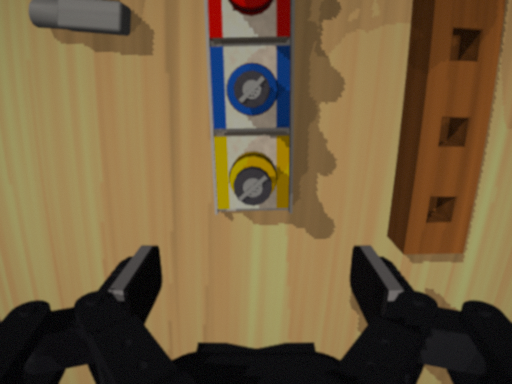

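The wrist view shows the yellow cutter top at (254,186), where I predicted it, and mortises near (441,208), (453,131) and (467,44). I'll compute both from this picture as a check.

```bash
python3 -c "
from h import *
s=arm.read_state()
print(w([(254,186),(252,90)],96,'wrist',s).round(1));print(w([(441,208),(453,131),(467,44)],44,'wrist',s).round(1))
rel(646.5,21.4,43)"
```

```text
[[647.3  20.1  96. ]
 [651.8 -49.9  96. ]]
[[ 464.6   48.9   44. ]
 [ 468.5  -25.3   44. ]
 [ 469.8 -100.3   44. ]]
pos [645.3  24.3 190.9] tooly -177.38 tcp-shift [  3.   -0.9 147.9] F [-0.9  0.3  0.3] w 85.3 t 1.95
```

drive_tool(targets=[[-1,1,-1,30,0],[-1,2,-1,60,0],[-1,3,-1,90,0],[-1,3,-1,115,0],[-1,3,-1,130,0],[-1,3,-1,140,0],[-1,3,-1,140,0],[-1,3,-1,140,0],[-1,3,-1,140,0]])

```text
clock: 2.85
position: [647.5, 20.9, 51.9]
ee_rot: [0.723, -0.691, 0.001, -0.001]
contact_force: [0.5, 1.0, 0.6]
gripper_width: 85.2
grasp_force: 0.0
```

```bash
python3 -c "
from h import *
rel(646.7,21,43)"
```

```text
pos [647.5  20.9  51.9] tooly -177.42 tcp-shift [-0.1  0.8  8.9] F [0.5 1.  0.6] w 85.2 t 2.85
```

drive_tool(targets=[[-1,0,1,4,0],[-1,0,1,8,0],[-1,0,1,8,0],[1,0,1,8,0],[1,0,1,8,0],[1,0,1,8,0],[1,0,1,8,0],[1,0,1,8,0],[1,0,1,8,0],[1,0,1,8,0],[1,0,1,8,0],[1,0,1,8,0]])

```text
clock: 4.05
position: [646.2, 20.5, 42.9]
ee_rot: [0.723, -0.691, 0.0, -0.001]
contact_force: [-0.0, 0.5, 6.0]
gripper_width: 38.7
grasp_force: 63.9
```

```bash
python3 -c "
from h import *
rel(464.7,49.5,138);cv2.imwrite('pics/s1.png',cv2.resize(arm.get_image('scene')[130:330,80:380],(750,500)))"
```

```text
pos [646.2  20.5  42.9] tooly -177.44 tcp-shift [-37.1 179.9 -95.3] F [-0.   0.5  6. ] w 38.7 t 4.05
```

View pics/s1.png

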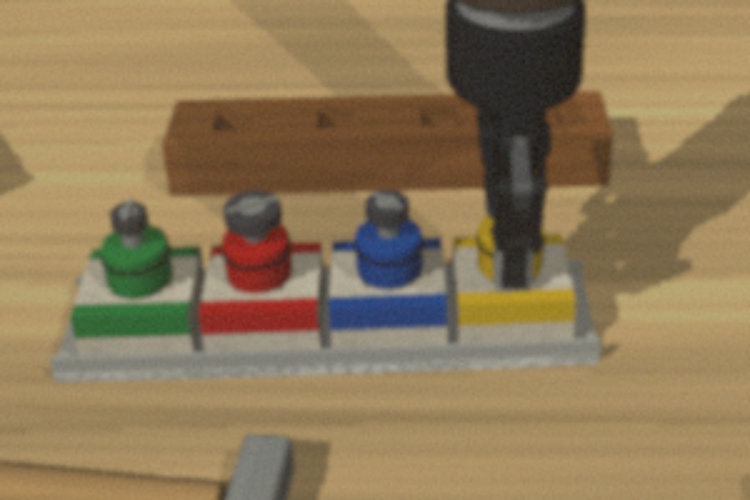

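The yellow collar is held, with the fingertips just touching the block top, so I'll grip the others about 2 mm higher. Next I lift yellow and carry it to the right-end mortise.

drive_tool(targets=[[1,0,0,-8,0],[1,0,0,-22,0],[1,0,0,-42,0],[1,0,0,-64,0],[1,0,0,-84,0],[1,0,0,-95,0],[1,0,0,-95,0],[1,12,12,-95,0],[1,36,35,-95,0],[1,62,60,-95,0],[1,90,87,-95,0],[1,118,114,-95,0]])

```text
clock: 5.3
position: [534.9, -103.3, 135.9]
ee_rot: [0.723, -0.691, -0.001, 0.001]
contact_force: [-0.2, -0.2, -0.8]
gripper_width: 38.0
grasp_force: 60.5
```

```bash
python3 -c "
from h import *
rel(474.3,-173.9,138)"
```

```text
pos [ 534.9 -103.3  135.9] tooly -177.44 tcp-shift [67.8 63.7 -1.9] F [-0.2 -0.2 -0.8] w 38.0 t 5.3
```

drive_tool(targets=[[1,25,24,-1,0],[1,47,44,-1,0],[1,62,58,-1,0],[1,68,64,-1,0],[1,68,64,-1,0],[1,68,64,-1,0],[1,68,64,15,0],[1,68,64,30,0],[1,68,64,45,0],[1,68,64,55,0],[1,68,64,55,0],[1,68,64,55,0]])

```text
clock: 6.5
position: [476.8, -173.0, 82.4]
ee_rot: [0.723, -0.691, 0.0, 0.0]
contact_force: [-0.4, 0.1, -0.9]
gripper_width: 38.8
grasp_force: 60.5
```

```bash
python3 -c "
from h import *
s=arm.read_state()
cv2.imwrite('pics/w2.png',arm.get_image('wrist'));cv2.imwrite('pics/s2.png',cv2.resize(arm.get_image('scene')[130:330,80:380],(750,500)))
rel(474.3,-173.9,45)"
```

```text
pos [ 476.9 -173.2   83. ] tooly -177.42 tcp-shift [ 0.6  2.7 38. ] F [-0.7 -0.2 -1.4] w 38.2 t 6.6
```

View pics/s2.png

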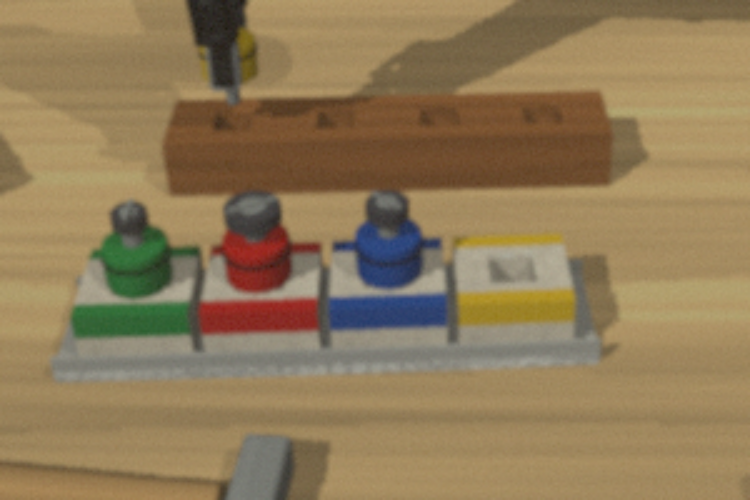

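View pics/w2.png

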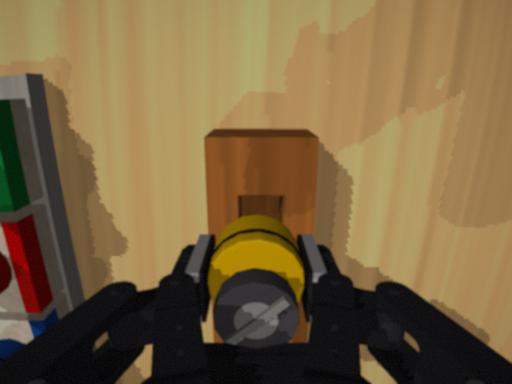

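The bit is upright and held. It needs about 3 mm along tool y to centre on the mortise, then down 39 mm and release.

drive_tool(targets=[[1,0,3,0,0],[1,0,3,6,0],[1,0,3,14,0],[1,0,3,22,0],[1,0,3,29,0],[1,0,3,34,0],[1,0,3,37,0],[1,0,3,39,0],[1,0,3,39,0],[1,0,3,39,0]])

```text
clock: 7.6
position: [473.3, -173.4, 43.5]
ee_rot: [0.723, -0.691, 0.0, -0.0]
contact_force: [0.4, 0.3, -1.6]
gripper_width: 38.5
grasp_force: 60.5
```

```bash
python3 -c "
from h import *
rel(474.3,-173.9,43)"
```

```text
pos [ 473.3 -173.4   43.5] tooly -177.45 tcp-shift [ 0.5 -1.   0.5] F [ 0.4  0.3 -1.6] w 38.5 t 7.6
```

drive_tool(targets=[[1,0,0,1,0],[1,0,0,1,0],[-1,0,0,1,0],[-1,0,0,1,0],[-1,0,0,1,0],[-1,0,0,1,0],[-1,0,0,1,0],[-1,0,0,-10,0],[-1,0,0,-40,0],[-1,0,0,-80,0],[-1,0,0,-100,0],[-1,0,0,-100,0]])

```text
clock: 8.8
position: [475.4, -173.7, 147.6]
ee_rot: [0.723, -0.691, 0.004, -0.003]
contact_force: [-0.1, -0.3, -0.2]
gripper_width: 85.6
grasp_force: 0.0
```

```bash
python3 -c "
from h import *
rel(651,-50,140)
s=arm.read_state();cv2.imwrite('pics/w3.png',arm.get_image('wrist'))"
```

```text
pos [ 475.4 -173.7  147.6] tooly -177.41 tcp-shift [-115.7 -180.9    9. ] F [-0.1 -0.3 -0.2] w 85.6 t 8.8
```

View pics/w3.png

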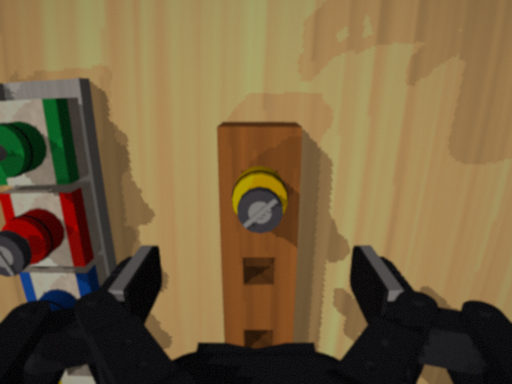

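Yellow stands seated at (261,205). Next is blue.

drive_tool(targets=[[-1,-15,-22,0,0],[-1,-40,-60,0,0],[-1,-65,-100,0,0],[-1,-90,-140,0,0],[-1,-110,-170,0,0],[-1,-116,-181,0,0],[-1,-116,-181,0,0],[-1,-116,-181,30,0],[-1,-116,-181,60,0],[-1,-116,-181,80,0],[-1,-116,-181,90,0],[-1,-116,-181,90,0]])

```text
clock: 10.05
position: [646.8, -50.5, 51.8]
ee_rot: [0.722, -0.692, -0.001, 0.002]
contact_force: [-0.0, -1.1, -0.0]
gripper_width: 85.6
grasp_force: 0.0
```

```bash
python3 -c "
from h import *
rel(651,-50,44)"
```

```text
pos [646.8 -50.5  51.8] tooly -177.52 tcp-shift [-0.3 -4.3  7.8] F [-0.  -1.1 -0. ] w 85.6 t 10.05
```

drive_tool(targets=[[-1,0,-2,3,0],[-1,0,-3,7,0],[-1,0,-3,7,0],[1,0,-3,7,0],[1,0,-3,7,0],[1,0,-3,7,0],[1,0,-3,7,0],[1,0,-3,7,0],[1,0,-3,7,0],[1,0,-3,7,0]])

```text
clock: 11.05
position: [652.2, -49.3, 46.9]
ee_rot: [0.723, -0.691, 0.0, -0.0]
contact_force: [0.3, 0.2, 4.0]
gripper_width: 38.2
grasp_force: 60.6
```

```bash
python3 -c "
from h import *
rel(470.8,-99.5,138)"
```

```text
pos [652.2 -49.3  46.9] tooly -177.44 tcp-shift [ 42.1 183.3 -91.3] F [0.3 0.2 4. ] w 38.2 t 11.05
```

drive_tool(targets=[[1,0,0,-8,0],[1,0,0,-24,0],[1,0,0,-46,0],[1,0,0,-70,0],[1,0,0,-88,0],[1,0,0,-92,0],[1,3,12,-92,0],[1,8,35,-92,0],[1,15,65,-92,0],[1,22,95,-92,0],[1,29,125,-92,0],[1,35,150,-92,0]])

```text
clock: 12.25
position: [500.6, -91.4, 137.0]
ee_rot: [0.722, -0.691, -0.001, 0.001]
contact_force: [0.1, 0.2, -1.2]
gripper_width: 38.5
grasp_force: 60.4
```

drive_tool(targets=[[1,4,18,0,0],[1,7,30,0,0],[1,7,33,0,0],[1,7,33,0,0],[1,7,33,0,0],[1,7,33,0,0],[1,7,33,20,0],[1,7,33,40,0],[1,7,33,52,0],[1,7,33,52,0],[1,7,33,52,0],[1,7,33,52,0]])

```text
clock: 13.45
position: [471.7, -99.3, 87.1]
ee_rot: [0.723, -0.691, 0.001, -0.001]
contact_force: [0.0, -1.1, -1.6]
gripper_width: 38.3
grasp_force: 60.5
```

```bash
python3 -c "
from h import *
rel(470.5,-99.5,47)"
```

```text
pos [471.7 -99.3  87.1] tooly -177.43 tcp-shift [ 0.1  1.3 40.1] F [ 0.  -1.1 -1.6] w 38.3 t 13.45
```

drive_tool(targets=[[1,0,1,6,0],[1,0,1,16,0],[1,0,1,25,0],[1,0,1,32,0],[1,0,1,37,0],[1,0,1,39,0],[1,0,1,40,0],[1,0,1,40,0]])

```text
clock: 14.25
position: [469.3, -99.6, 46.9]
ee_rot: [0.723, -0.691, -0.0, 0.001]
contact_force: [-2.9, 0.7, 5.2]
gripper_width: 38.6
grasp_force: 61.3
```

```bash
python3 -c "
from h import *
rel(470.5,-99.5,47)"
```

```text
pos [469.3 -99.6  46.9] tooly -177.44 tcp-shift [ 0.  -1.2 -0.1] F [-2.9  0.7  5.2] w 38.6 t 14.25
```

drive_tool(targets=[[-1,0,0,0,0],[-1,0,0,0,0],[-1,0,0,0,0],[-1,0,0,0,0],[-1,0,0,0,0],[-1,0,0,-10,0],[-1,0,0,-40,0],[-1,0,0,-80,0],[-1,0,0,-100,0],[-1,0,0,-100,0],[-1,0,0,-100,0]])

```text
clock: 15.35
position: [469.6, -99.4, 146.9]
ee_rot: [0.723, -0.691, 0.0, -0.001]
contact_force: [-0.6, -0.8, -1.0]
gripper_width: 85.4
grasp_force: 0.0
```

```bash
python3 -c "
from h import *
rel(655.5,-127,140)
s=arm.read_state();cv2.imwrite('pics/w4.png',arm.get_image('wrist'))"
```

```text
pos [469.6 -99.4 146.9] tooly -177.47 tcp-shift [  35.8 -184.5    7.1] F [-0.6 -0.8 -1. ] w 85.4 t 15.35
```

View pics/w4.png

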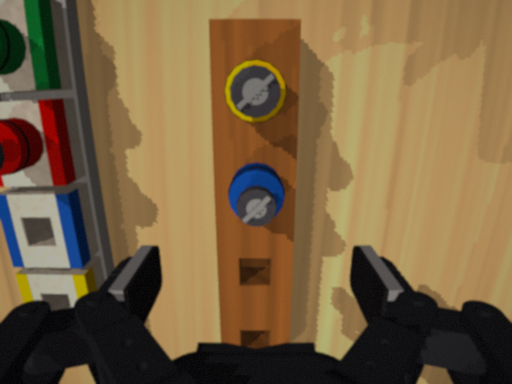

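Blue (257,195) and yellow (256,91) are both seated. Next is red.

drive_tool(targets=[[-1,4,-20,0,0],[-1,12,-60,0,0],[-1,20,-100,0,0],[-1,28,-140,0,0],[-1,34,-172,0,0],[-1,36,-185,0,0],[-1,36,-185,0,0],[-1,36,-185,20,0],[-1,36,-185,45,0],[-1,36,-185,70,0],[-1,36,-185,88,0],[-1,36,-185,88,0]])

```text
clock: 16.6
position: [652.3, -127.0, 54.2]
ee_rot: [0.722, -0.691, -0.004, 0.003]
contact_force: [0.3, -1.7, 0.4]
gripper_width: 85.1
grasp_force: 0.0
```

drive_tool(targets=[[-1,0,0,0,0],[-1,0,0,0,0]])

```text
clock: 16.8
position: [656.7, -127.2, 59.6]
ee_rot: [0.723, -0.691, 0.001, -0.001]
contact_force: [-0.2, -0.0, 0.4]
gripper_width: 85.1
grasp_force: 0.0
```

```bash
python3 -c "
from h import *
rel(655.5,-127,45)"
```

```text
pos [ 656.7 -127.2   59.6] tooly -177.43 tcp-shift [-0.3  1.2 14.6] F [-0.2 -0.   0.4] w 85.1 t 16.8
```

drive_tool(targets=[[-1,0,1,6,0],[-1,0,1,12,0],[-1,0,1,14,0],[-1,0,1,14,0],[1,0,1,14,0],[1,0,1,14,0],[1,0,1,14,0],[1,0,1,14,0],[1,0,1,14,0],[1,0,1,14,0],[1,0,1,14,0]])

```text
clock: 17.9
position: [655.7, -127.3, 44.9]
ee_rot: [0.723, -0.691, 0.0, -0.0]
contact_force: [0.2, 0.8, 3.8]
gripper_width: 38.5
grasp_force: 60.6
```

```bash
python3 -c "
from h import *
rel(467.9,-25,138)"
```

```text
pos [ 655.7 -127.3   44.9] tooly -177.44 tcp-shift [-110.5  182.9  -93.3] F [0.2 0.8 3.8] w 38.5 t 17.9
```

drive_tool(targets=[[1,0,0,-8,0],[1,0,0,-24,0],[1,0,0,-46,0],[1,0,0,-70,0],[1,0,0,-89,0],[1,0,0,-94,0],[1,-7,12,-94,0],[1,-20,34,-94,0],[1,-36,60,-94,0],[1,-54,90,-94,0],[1,-72,120,-94,0],[1,-88,146,-94,0]])

```text
clock: 19.1
position: [502.7, -45.5, 137.0]
ee_rot: [0.722, -0.691, -0.001, 0.001]
contact_force: [-0.5, 0.7, -1.2]
gripper_width: 38.2
grasp_force: 60.5
```

drive_tool(targets=[[1,-13,22,0,0],[1,-20,33,0,0],[1,-23,37,0,0],[1,-23,37,0,0],[1,-23,37,0,0],[1,-23,37,0,0],[1,-23,37,20,0],[1,-23,37,40,0],[1,-23,37,52,0],[1,-23,37,52,0],[1,-23,37,52,0],[1,-23,37,52,0]])

```text
clock: 20.3
position: [468.4, -24.5, 87.0]
ee_rot: [0.723, -0.691, 0.001, -0.001]
contact_force: [0.0, 0.1, -1.1]
gripper_width: 38.4
grasp_force: 60.5
```

```bash
python3 -c "
from h import *
rel(467.9,-25,45)"
```

```text
pos [468.4 -24.5  87. ] tooly -177.46 tcp-shift [ 0.5  0.6 42. ] F [ 0.   0.1 -1.1] w 38.4 t 20.3
```

drive_tool(targets=[[1,0,0,6,0],[1,0,0,16,0],[1,0,0,25,0],[1,0,0,33,0],[1,0,0,38,0],[1,0,0,41,0],[1,0,0,42,0],[1,0,0,42,0],[1,0,0,42,0]])

```text
clock: 21.2
position: [467.1, -24.6, 44.8]
ee_rot: [0.723, -0.691, -0.0, 0.0]
contact_force: [-3.7, 0.4, 4.8]
gripper_width: 38.9
grasp_force: 61.2
```

```bash
python3 -c "
from h import *
rel(467.9,-25,45)"
```

```text
pos [467.1 -24.6  44.8] tooly -177.44 tcp-shift [ 0.4 -0.8 -0.2] F [-3.7  0.4  4.8] w 38.9 t 21.2
```

drive_tool(targets=[[-1,0,0,0,0],[-1,0,0,0,0],[-1,0,0,0,0],[-1,0,0,0,0],[-1,0,0,0,0],[-1,0,0,-10,0],[-1,0,0,-40,0],[-1,0,0,-80,0],[-1,0,0,-100,0],[-1,0,0,-100,0],[-1,0,0,-100,0]])

```text
clock: 22.3
position: [467.3, -24.5, 144.9]
ee_rot: [0.723, -0.691, 0.0, -0.001]
contact_force: [0.4, -0.1, -0.5]
gripper_width: 85.6
grasp_force: 0.0
```

```bash
python3 -c "
from h import *
rel(661,-197.5,140)"
```

```text
pos [467.3 -24.5 144.9] tooly -177.47 tcp-shift [ 181.4 -185.9    4.9] F [ 0.4 -0.1 -0.5] w 85.6 t 22.3
```

drive_tool(targets=[[-1,15,-15,0,0],[-1,40,-41,0,0],[-1,70,-72,0,0],[-1,100,-103,0,0],[-1,130,-134,0,0],[-1,160,-164,0,0],[-1,176,-181,0,0],[-1,181,-186,0,0],[-1,181,-186,0,0],[-1,181,-186,25,0],[-1,181,-186,50,0],[-1,181,-186,75,0]])

```text
clock: 23.5
position: [660.0, -195.7, 68.6]
ee_rot: [0.723, -0.691, -0.0, 0.0]
contact_force: [-0.6, -0.1, 0.3]
gripper_width: 85.0
grasp_force: 0.0
```

drive_tool(targets=[[-1,0,0,8,0],[-1,0,0,8,0],[-1,0,0,8,0]])

```text
clock: 23.8
position: [661.8, -196.7, 62.7]
ee_rot: [0.723, -0.691, 0.001, -0.0]
contact_force: [0.6, -0.8, -0.2]
gripper_width: 85.1
grasp_force: 0.0
```

```bash
python3 -c "
from h import *
rel(661,-197.5,45)"
```

```text
pos [ 661.8 -196.7   62.7] tooly -177.39 tcp-shift [ 0.7  0.9 17.7] F [ 0.6 -0.8 -0.2] w 85.1 t 23.8
```

drive_tool(targets=[[-1,1,0,8,0],[-1,1,0,15,0],[-1,1,0,17,0],[-1,1,0,17,0],[1,1,0,17,0],[1,1,0,17,0],[1,1,0,17,0],[1,1,0,17,0],[1,1,0,17,0],[1,1,0,17,0],[1,1,0,17,0]])

```text
clock: 24.9
position: [661.8, -198.1, 44.9]
ee_rot: [0.723, -0.691, 0.001, -0.0]
contact_force: [-0.5, 0.7, 4.7]
gripper_width: 38.4
grasp_force: 60.6
```

```bash
python3 -c "
from h import *
rel(464.7,49.5,138)"
```

```text
pos [ 661.8 -198.1   44.9] tooly -177.44 tcp-shift [-256.1  185.8  -93.4] F [-0.5  0.7  4.7] w 38.4 t 24.9
```

drive_tool(targets=[[1,0,0,-8,0],[1,0,0,-24,0],[1,0,0,-46,0],[1,0,0,-70,0],[1,0,0,-90,0],[1,0,0,-96,0],[1,-10,7,-96,0],[1,-28,20,-96,0],[1,-52,38,-96,0],[1,-78,57,-96,0],[1,-104,76,-96,0],[1,-130,94,-96,0]])

```text
clock: 26.1
position: [558.7, -71.1, 138.3]
ee_rot: [0.722, -0.691, -0.002, 0.001]
contact_force: [0.1, 0.8, -2.1]
gripper_width: 38.9
grasp_force: 60.4
```

drive_tool(targets=[[1,-26,19,0,0],[1,-52,38,0,0],[1,-78,57,0,0],[1,-102,74,0,0],[1,-118,86,0,0],[1,-126,92,0,0],[1,-126,92,0,0],[1,-126,92,0,0],[1,-126,92,0,0],[1,-126,92,20,0],[1,-126,92,40,0],[1,-126,92,54,0]])

```text
clock: 27.3
position: [464.1, 48.5, 85.0]
ee_rot: [0.722, -0.692, -0.0, 0.001]
contact_force: [0.1, 0.7, -1.6]
gripper_width: 38.5
grasp_force: 60.4
```

drive_tool(targets=[[1,0,0,0,0],[1,0,0,0,0],[1,0,0,0,0]])

```text
clock: 27.6
position: [465.1, 49.4, 87.1]
ee_rot: [0.723, -0.691, 0.0, -0.001]
contact_force: [0.9, -0.4, -0.5]
gripper_width: 38.4
grasp_force: 60.5
```

```bash
python3 -c "
from h import *
rel(464.7,49.5,45)"
```

```text
pos [465.1  49.4  87.1] tooly -177.47 tcp-shift [-0.1  0.4 42.1] F [ 0.9 -0.4 -0.5] w 38.4 t 27.6
```

drive_tool(targets=[[1,0,0,6,0],[1,0,0,16,0],[1,0,0,25,0],[1,0,0,33,0],[1,0,0,38,0],[1,0,0,41,0],[1,0,0,42,0],[1,0,0,42,0],[1,0,0,42,0]])

```text
clock: 28.5
position: [463.8, 49.2, 44.8]
ee_rot: [0.723, -0.691, -0.0, 0.0]
contact_force: [-3.3, -0.5, 5.4]
gripper_width: 38.4
grasp_force: 61.1
```

```bash
python3 -c "
from h import *
rel(464.7,49.5,45)"
```

```text
pos [463.8  49.2  44.8] tooly -177.44 tcp-shift [-0.2 -0.9 -0.2] F [-3.3 -0.5  5.4] w 38.4 t 28.5
```

drive_tool(targets=[[-1,0,0,0,0],[-1,0,0,0,0],[-1,0,0,0,0],[-1,0,0,0,0],[-1,0,0,0,0],[-1,0,0,-10,0],[-1,0,0,-40,0],[-1,0,0,-80,0],[-1,0,0,-120,0],[-1,0,0,-140,0],[-1,0,0,-140,0]])

```text
clock: 29.6
position: [466.2, 50.1, 188.6]
ee_rot: [0.723, -0.691, 0.002, -0.004]
contact_force: [-0.3, 0.1, -0.7]
gripper_width: 85.8
grasp_force: 0.0
```

```bash
python3 -c "
from h import *
cv2.imwrite('pics/s5.png',cv2.resize(arm.get_image('scene')[130:330,80:380],(750,500)));cv2.imwrite('pics/w5.png',arm.get_image('wrist'))"
```

```text
(no output)
```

View pics/s5.png

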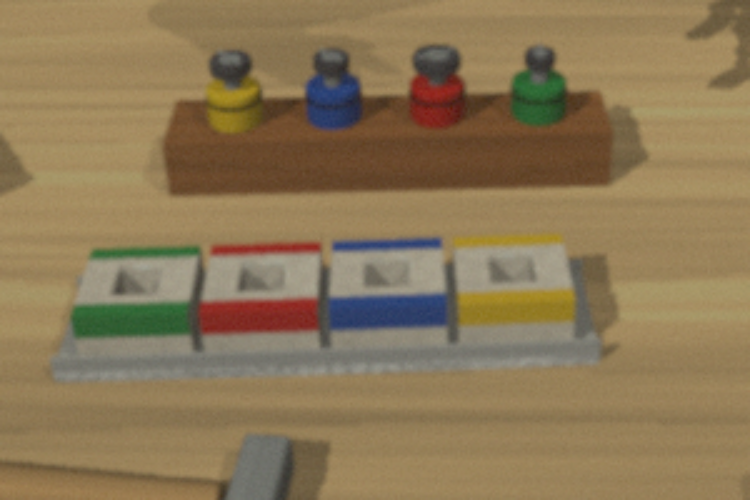

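View pics/w5.png

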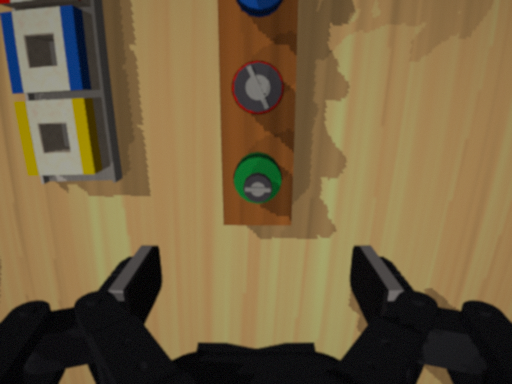

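All four bits stand upright and seated in mirrored order: scene crop, left to right, yellow (235,105), blue (333,100), red (437,98), green (539,97). The gripper is clear of everything.

```bash
python3 -c "
from bench import arm
print(arm.job_done())"
```

```text
the job is handed in; nothing more can be done
None
```

All four bits stand upright in the beam's mortises in reversed order (left to right: green, red, blue, yellow); the job was handed in at about 30 s of the 80 s allowed, and the hand-in returned no verdict.

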